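# Pin the lock bar of a storage tote

## Robot

A 6-joint arm with a two-finger parallel gripper is mounted at the origin on the work surface. World frame = base frame: x ahead of the robot, y to its left, z up, the work surface at z = 0. Lengths are in m, angles in rad, forces in N, time in s.
With the tool pointing down it reaches from about 0.25 to 0.775 m from the base axis. Payload 4 kg.
Tool frame: the origin (TCP) lies midway between the tips of the shut fingers; the grasp point (between the pads) lies robot.pinch_z behind it (robot.pinch_z is the distance from the TCP to the grasp point, in m); z points along the fingers, y is the direction in which the jaws open and shut (so a half turn about z gives the same grasp; the last joint's range is limited). The gripper opens to 94 mm and grips with 3 to 60 N. Pads are 16 mm wide; open, the fingers measure 119 mm over their backs; the gripper's body (75 mm by 177 mm) begins 78 mm behind the grasp point.
Start: joints at [-1.356, 0.087, 1.371, -0, 1.684, -0.103], TCP at [0.172, -0.522, 0.206] pointing down, gripper open.
Joint ranges: [-3.1, 3.1], [-0.76, 2.03], [0.27, 2.55], [-1.08, 4.22], [0.17, 2.65], [-2.57, 2.57]. Speed limits (rad/s): [2.79, 2.79, 3.14, 3.14, 3.14, 3.14].

## Interface

Orientations are given as [roll, pitch, yaw] about the fixed x, y, z axes, in that order (R = Rz(yaw) Ry(pitch) Rx(roll)).
In Python, from bench import robot gives the robot as it stands.
- The arm moves only by the tool jog_arm, never from a script. Its argument "steps" is a list that holds one entry, the list of rows, each a list of 7 numbers: the shift along the tool's x, y, z in cm, then the turn, a rotation vector about the tool's x, y, z in degrees, then the gripper's target within -1 to 1 (fully open at 1, half-way at 0, shut at -1). A call has 1 to 12 rows; each row shifts and turns the commanded pose from where the row before left it, along the tool's axes as they then stand; what a row does not reach is not made up. A row lasts 1/8 s, in which the tool goes at most 62.5 mm and 10.7 degrees, less where a joint would pass 70% of its speed; a pose out of reach is approached as far as the arm can. A call with a gripper value outside its range is refused whole. The fingers move at their own pace and stop on an object; the grip force is fixed at half the most. Time passes only in rows, so rows that do not move let the fingers close. It gives the time, the measured TCP pose, the force and the opening at its end, in the units of the state.
- robot.get_obs(): the state, without advancing time (a new reading comes with each control period).
- robot.snapshot(name): name is "side" or "top"; returns the picture (400x640x3 uint8, red, green, blue); there is no depth.
- robot.camera_info(name): a dict with "mtx" (3x3 intrinsics, pixels), "R" (3x3) and "t" (3): a world point X has camera coordinates R X + t. Camera axes: x right, y down, z forward; pixel columns grow to the right and rows downward; lengths in m; the calibration is good to about 2 mm. A picture is of the moment at which its call begins. camera_info takes no time and is no camera call.
- robot.close_job(): hands the job in, once; it reports no verdict.
The state is a dict: "time": time; "joint_positions": joint angles; "qvel": joint speeds; "joint_torque": joint torques, N m; "tool_pos": TCP position; "ee_rot": TCP orientation; "wrist_force": force on the tool from outside, world axes, zero at the start; "wrist_torque": the same for the moment, N m; "width": finger opening in m.
Only numpy, scipy, OpenCV 4.12 (cv2) and the standard library are available. Lean on these libraries where they do the work, as an engineer would, in place of code of your own. Each camera call takes 0.05 s, during which the arm holds its last target. There are 200 camera calls.

## Task

Lock the green tote: swing the metal bar on its lid fully home into the two-eared orange yoke at the tote's end, then take the pin with the red knob from the wooden rack and pass it down through the upper ear, the bar's eye and the lower ear until its flange rests flat on the upper ear. Let go of it and leave it there.

Things in the scene. Friction and masses are not known exactly. Their poses are not given: they have to be found in the camera images.
- yoke (a point): Centre of the upper ear's 28 mm hole, on its top face, 155 mm above the table; orange yoke on the end of the fixed green tote (200 x 300 x 125 mm). Two ears 64 x 64 x 8 mm with like holes, 16 mm apart, free space below. z up; +y: back along the tote, to the bar's vertical hinge axis 320 mm away; -x (towards the robot): the open side where the bar enters; a spine closes +x.
- lock_bar (a joint): Angle (rad) of the flat aluminium bar (36 x 8 mm, top face 12 mm below point yoke) about its hinge. 0: home at its stop, its 60 mm square end between the ears, the 28 mm eye (320 mm from the hinge) in line with their holes. Positive, up to 0.7: swung out to the yoke's -x side. Stays where left; about 1 N at the knob moves it.
- bar_knob (a point): Point on the axis of the upright black round knob on the bar (20 mm thick, 40 mm high, standing on the bar's top face), 22 mm above the bar's top face, 18 mm below the knob's top; 215 mm from the hinge, 105 mm from the eye. z up. The knob is fixed to the bar.
- red_pin: Loose upright steel pin, 0.1 to 0.2 kg. Origin: on its axis, underside of its flange (48 mm across, 5 thick); z up. Above: round red knob, 28 mm across, 40 high (top 45 mm above origin). Below: 14 mm shank, 60 long, last 16 mm tapered to 6. Hangs by its flange in one of 3 holes, 80 mm apart, of a fixed wooden rack 70 x 236 x 75 mm; like pins with blue and yellow knobs in the others.

How it is judged:
By the outcome, as a careful person would: the job done as asked, in the order asked, and still so for the second after the job is handed in, with the robot touching nothing.
It also fails if it takes over 45 s, if anything falls off the work surface, if the arm or the gripper's body presses on something with over 40 N, if the wrist force passes 120 N, or if a joint passes its speed limit or range.

## Working session

There is one attempt and no reset: what is moved stays moved. The work goes in short steps, Python scripts to look and compute and a tool call to move; the robot and the scene stay as the last step left them, time stands still between calls to the robot, and variables do not carry over. Pictures are saved under pics/ and viewed, about 8 in all and at most 12, crops included, and the job is handed in when it is done.

Besides the shell and the picture viewer there is one more tool, called as name([rows], argument=value, ...), one row to a line, values as JSON. jog_arm: Moves the arm, as the interface text tells. Its arguments: {"type":"object","properties":{"steps":{"type":"array"}},"required":["steps"]}

```bash
mkdir -p pics; ls
python3 - <<'E'
from bench import robot
import cv2,numpy as np
print(robot.get_obs(), robot.pinch_z)
for n in("side","top"):
    c=robot.camera_info(n); print(n,c, -np.array(c["R"]).T@np.array(c["t"]))
    cv2.imwrite(f"pics/{n}0.png",robot.snapshot(n)[:,:,::-1])
E
```

```text
pics
{'time': 0.0, 'joint_positions': array([-1.35613117e+00,  8.79784683e-02,  1.37223093e+00, -2.20782293e-06,
        1.68360673e+00, -1.03080462e-01]), 'qvel': array([-3.60179497e-04,  3.85336538e-04,  3.80448065e-04,  1.87709091e-03,
       -5.74272657e-05,  5.36845867e-04]), 'joint_torque': array([-2.38946843e-03, -3.40181994e+01, -3.02430797e+01,  7.15910783e-02,
        3.29022040e-02, -1.56548085e-04]), 'tool_pos': array([ 0.17172258, -0.52193124,  0.2043032 ]), 'ee_rot': array([-3.13938076e+00, -2.26607675e-04,  3.17745118e-01]), 'wrist_force': array([ 0.65833967, -0.13570409, -0.33218921]), 'wrist_torque': array([ 0.01302655, -0.01801279,  0.03745301]), 'width': 0.09376673521808541} 0.0188
side {'mtx': array([[382.60381139,   0.        , 323.0429359 ],
       [  0.        , 382.60381139, 201.26156215],
       [  0.        ,   0.        ,   1.        ]]), 'R': array([[-0.99436691, -0.10589394, -0.00457419],
       [-0.0640161 ,  0.63440102, -0.77034881],
       [ 0.08447714, -0.76571654, -0.6376063 ]]), 't': array([0.53378396, 0.178702  , 0.79724397])} [0.47486802 0.55361864 0.64843228]
top {'mtx': array([[473.81447254,   0.        , 315.77664348],
       [  0.        , 473.81447254, 204.9257975 ],
       [  0.        ,   0.        ,   1.        ]]), 'R': array([[ 9.07697147e-03, -9.99958213e-01,  1.08635353e-03],
       [-9.94155804e-01, -9.14116172e-03, -1.07567075e-01],
       [ 1.07572511e-01, -1.03621394e-04, -9.94197236e-01]]), 't': array([-0.01878695,  0.57082996,  1.15971336])} [ 0.44291117 -0.01344795  1.21440674]
```

View pics/side0.png

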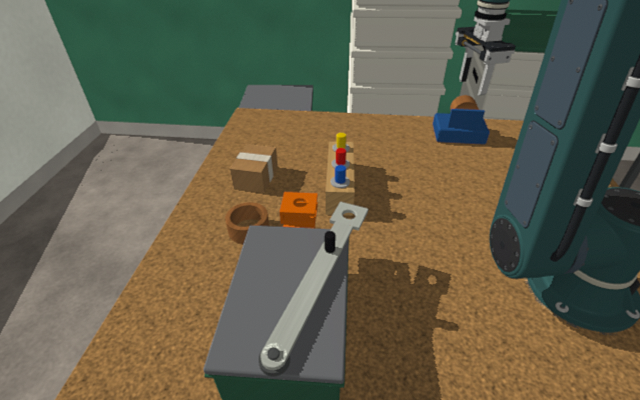

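View pics/top0.png

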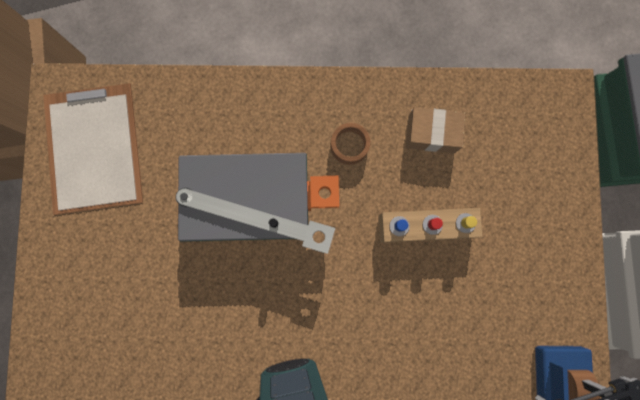

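The side view shows the bar swung out, with its eye at about (348,215), the knob at (330,240) and the yoke hole at (300,203). In the top view the yoke hole is at (325,192), the bar knob at (273,223), the hinge at (184,197) and the red pin at (435,224).

```bash
cat > h.py <<'E'
from bench import robot
import cv2,numpy as np
def ray(n,uv):
    c=robot.camera_info(n);R=np.array(c["R"]);K=np.array(c["mtx"])
    return -R.T@np.array(c["t"]), R.T@np.linalg.inv(K)@np.array([*uv,1.])
def onz(n,uv,z):
    o,d=ray(n,uv); return o+d*(z-o[2])/d[2]
def two(a,b):
    (o1,d1),(o2,d2)=ray("top",a),ray("side",b)
    s=np.linalg.lstsq(np.c_[d1,-d2],o2-o1,rcond=None)[0]
    p,q=o1+d1*s[0],o2+d2*s[1]; return (p+q)/2,np.linalg.norm(p-q)
def proj(n,X):
    c=robot.camera_info(n); p=np.array(c["mtx"])@(np.array(c["R"])@X+np.array(c["t"])); return p[:2]/p[2]
def blob(mask,win):
    x0,y0,x1,y1=win; m=np.zeros_like(mask,np.uint8); m[y0:y1,x0:x1]=mask[y0:y1,x0:x1]
    n,l,s,c=cv2.connectedComponentsWithStats(m.astype(np.uint8))
    if n<2: return None
    i=1+s[1:,4].argmax(); return c[i],s[i]
def hole(mask,win):
    x0,y0,x1,y1=win
    m=mask[y0:y1,x0:x1].astype(np.uint8)
    cs,h=cv2.findContours(m,cv2.RETR_CCOMP,cv2.CHAIN_APPROX_NONE)
    out=[]
    for c,hh in zip(cs,h[0]):
        if hh[3]>=0 and cv2.contourArea(c)>20:
            M=cv2.moments(c); out.append((M["m10"]/M["m00"]+x0,M["m01"]/M["m00"]+y0,M["m00"]))
    return out
E
python3 - <<'E'
from h import *
np.set_printoptions(precision=4,suppress=True)
T=cv2.imread("pics/top0.png");S=cv2.imread("pics/side0.png")
def hsv(I): return [c.astype(int) for c in cv2.split(cv2.cvtColor(I,cv2.COLOR_BGR2HSV))]
for nm,I,wy,wr,wb in(("top",T,(305,170,345,212),(422,212,448,238),(262,212,286,236)),("side",S,(275,185,322,232),(330,145,352,168),(318,226,342,256))):
    h,s,v=hsv(I)
    org=(h>3)&(h<14)&(s>200)&(v>90)
    red=((h<4)|(h>175))&(s>180)&(v>60)
    blk=v<45
    print(nm,"yoke",blob(org,wy),hole(org,wy)); print(" red",blob(red,wr)); print(" blk",blob(blk,wb))
    for t in hole(org,wy): print(" yokehole",onz(nm,t[:2],.155))
    print(" redmid",onz(nm,blob(red,wr)[0],.10 if nm=="side" else .12)," knob",onz(nm,blob(blk,wb)[0],.165 if nm=="side" else .183))
a=cv2.resize(T[140:260,170:350],None,fx=4,fy=4,interpolation=cv2.INTER_CUBIC)
cv2.imwrite("pics/crop1.png",a)
E
```

```text
Traceback (most recent call last):
  File "h.py", line 24, in hole
    for c,hh in zip(cs,h[0]):
                       ~^^^
TypeError: 'NoneType' object is not subscriptable
```

```bash
sed -i 's/    out=\[\]/    out=[]\n    if h is None: return out/' h.py
cat > m.py <<'E'
from h import *
np.set_printoptions(precision=4,suppress=True)
T=cv2.imread("pics/top0.png");S=cv2.imread("pics/side0.png")
def hsv(I): return [c.astype(int) for c in cv2.split(cv2.cvtColor(I,cv2.COLOR_BGR2HSV))]
for nm,I,wy,wr,wb,py in(("top",T,(305,170,345,212),(422,212,448,238),(262,212,286,236),(316,184)),("side",S,(275,185,322,232),(330,145,352,168),(318,226,342,256),(287,203))):
    h,s,v=hsv(I)
    print(nm,"hsv yoke",h[py[1],py[0]],s[py[1],py[0]],v[py[1],py[0]])
    org=(abs(h-h[py[1],py[0]])<4)&(s>190)&(v>v[py[1],py[0]]-35)
    red=((h<4)|(h>175))&(s>180)&(v>60)
    blk=v<45
    b=blob(org,wy);print(" yoke",b,hole(org,wy)); print(" red",blob(red,wr)); print(" blk",blob(blk,wb))
    if b: print(" yoke mid",onz(nm,b[1][:2]+b[1][2:4]/2-.5,.155))
    for t in hole(org,wy): print(" yokehole",onz(nm,t[:2],.155))
    print(" redmid",onz(nm,blob(red,wr)[0],.10 if nm=="side" else .12)," knob",onz(nm,blob(blk,wb)[0],.165 if nm=="side" else .183))
a=cv2.resize(T[140:260,170:350],None,fx=4,fy=4,interpolation=cv2.INTER_CUBIC)
cv2.imwrite("pics/crop1.png",a)
E
python3 m.py
```

```text
top hsv yoke 11 176 190
 yoke None []
 red (array([436.3261, 222.7826]), array([431, 220,  11,   8,  46], dtype=int32))
 blk (array([273.2381, 222.9286]), array([270, 220,   8,   7,  42], dtype=int32))
 redmid [ 0.5223 -0.2929  0.12  ]  knob [0.5142 0.0788 0.183 ]
side hsv yoke 14 246 200
 yoke (array([298.7138, 202.4195]), array([280, 192,  38,  22, 615], dtype=int32)) [(299.2616822429907, 202.25545171339564, 107.0)]
 red (array([340.2044, 155.8175]), array([336, 148,  10,  16, 137], dtype=int32))
 blk (array([329.5855, 241.772 ]), array([325, 232,  10,  21, 193], dtype=int32))
 yoke mid [ 0.5891 -0.0301  0.155 ]
 yokehole [ 0.5876 -0.031   0.155 ]
 redmid [ 0.5225 -0.2955  0.1   ]  knob [0.5157 0.0829 0.165 ]
```

View pics/crop1.png

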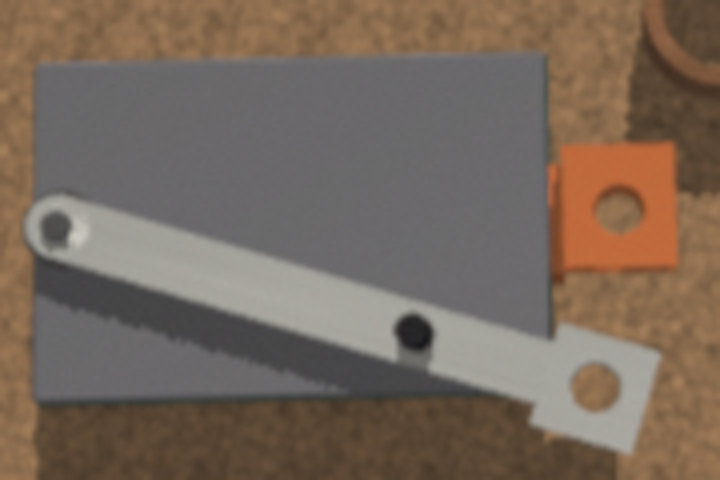

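The crop shows the yoke hole at crop (619,208), the eye at (595,385), the hinge at (56,228) and the bar knob's top at (413,331).

Run:
```python
from h import *
np.set_printoptions(precision=4,suppress=True)
f=lambda x,y:((x+.5)/4-.5+170,(y+.5)/4-.5+140)
Y=onz("top",f(619,208),.155);H=onz("top",f(56,228),.146);E=onz("top",f(595,385),.143);K=onz("top",(273.2,222.9),.183)
print("yoke",Y,"hinge",H,"eye",E,"knob",K)
print("two-view yoke",two(f(619,208),(299.26,202.26)))
print("dist hinge-yoke",np.linalg.norm((Y-H)[:2]),"hinge-eye",np.linalg.norm((E-H)[:2]),"hinge-knob",np.linalg.norm((K-H)[:2]))
T=cv2.imread("pics/top0.png");h,s,v=[c.astype(int) for c in cv2.split(cv2.cvtColor(T,cv2.COLOR_BGR2HSV))]
red=((h<6)|(h>172))&(s>130); b=blob(red,(422,210,450,240)); print(b, onz("top",b[0],.117), two(b[0],(340.2,150)))
u=(Y-H)[:2];u/=np.linalg.norm(u);print("dir",u,"knob home",H[:2]+u*.215, Y[:2]-u*.105)
w=(K-H)[:2]; print("angle",np.degrees(np.arctan2(u[0]*w[1]-u[1]*w[0],u@w)))
c=cv2.resize(T[195:250,370:495],None,fx=6,fy=6,interpolation=cv2.INTER_CUBIC);cv2.imwrite("pics/crop2.png",c)
```

```text
yoke [ 0.5879 -0.0327  0.155 ] hinge [0.5747 0.2868 0.146 ] eye [ 0.4886 -0.0201  0.143 ] knob [0.5142 0.0789 0.183 ]
two-view yoke (array([ 0.588 , -0.0327,  0.1536]), np.float64(0.00011965420316900983))
dist hinge-yoke 0.3197584903162953 hinge-eye 0.31873060453897306 hinge-knob 0.2165101824937498
(array([435.2984, 223.2823]), array([429, 218,  14,  12, 124], dtype=int32)) [ 0.5214 -0.2913  0.117 ] (array([ 0.5219, -0.2903,  0.121 ]), np.float64(0.0016054336900844831))
dir [ 0.0412 -0.9992] knob home [0.5836 0.072 ] [0.5836 0.0722]
angle -18.58267758419322
```

View pics/crop2.png

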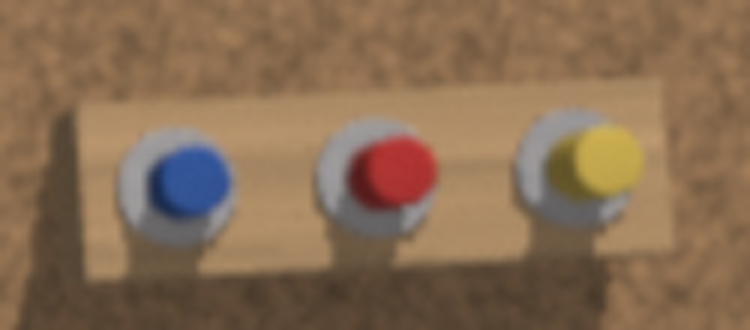

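jog_arm([
  [[0, 0, -1.0, 0, 0, 8, -1], [0, 0, -0.5, 0, 0, 8, -1], [2.7, -5, 0, 0, 0, 0, -1], [2.7, -5, 0, 0, 0, 0, -1], [2.7, -5, 0, 0, 0, 0, -1], [2.7, -5, 0, 0, 0, 0, -1], [2.7, -5, 0, 0, 0, 0, -1], [2.7, -5, 0, 0, 0, 0, -1], [2.7, -5, 0, 0, 0, 0, -1], [2.7, -5, 0, 0, 0, 0, -1], [2.7, -5, 0, 0, 0, 0, -1], [2.7, -5, 0, 0, 0, 0, -1]],
])

```text
time: 1.6
tool_pos: [0.4227, -0.0106, 0.2202]
ee_rot: [3.141, 0.0, 0.039]
wrist_force: [0.6, -0.1, 0.1]
width: 0.0004
```

jog_arm([
  [[2.2, -4.2, 0, 0, 0, 0, -1], [2.2, -4.2, 0, 0, 0, 0, -1], [0, 0, 3, 0, 0, 0, -1], [0, 0, 3.5, 0, 0, 0, -1], [0, 0, 0, 0, 0, 0, -1]],
])

```text
time: 2.22
tool_pos: [0.4606, 0.0733, 0.152]
ee_rot: [3.142, 0.008, 0.039]
wrist_force: [-0.5, 0.2, 0.4]
width: 0.0005
```

Run:
```python
from h import *
cv2.imwrite("pics/s2.png",robot.snapshot("side")[130:330,200:460,::-1].repeat(2,0).repeat(2,1))
o=robot.get_obs();print(o["time"],o["tool_pos"],o["wrist_force"])
```

```text
2.275 [0.46211059 0.07317412 0.15433756] [ 0.56225405 -0.39001627  1.00609048]
```

View pics/s2.png

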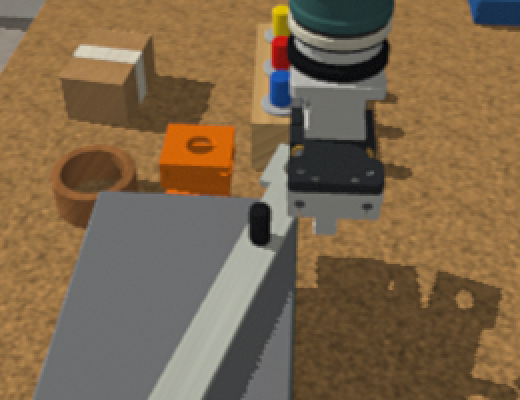

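The side crop shows the shut fingers beside the knob (crop (260,222)) on its -x side, clear of the bar. I'll push in +x.

jog_arm([
  [[1, 0.05, 0, 0, 0, 0, -1], [1, 0.05, 0, 0, 0, 0, -1], [1, 0.05, 0, 0, 0, 0, -1], [1, 0.05, 0, 0, 0, 0, -1], [1, 0.05, 0, 0, 0, 0, -1], [1, 0.05, 0, 0, 0, 0, -1], [1, 0.05, 0, 0, 0, 0, -1], [1, 0.05, 0, 0, 0, 0, -1], [0.8, 0.05, 0, 0, 0, 0, -1]],
])

```text
time: 3.4
tool_pos: [0.5519, 0.072, 0.1554]
ee_rot: [3.141, 0.0, 0.039]
wrist_force: [-0.5, -0.4, 0.7]
width: 0.0002
```

jog_arm([
  [[0.4, 0, 0, 0, 0, 0, -1], [0.3, 0, 0, 0, 0, 0, -1], [0.3, 0, 0, 0, 0, 0, -1], [0, 0, 0, 0, 0, 0, -1]],
])

```text
time: 3.9
tool_pos: [0.5615, 0.0727, 0.1556]
ee_rot: [-3.141, -0.001, 0.039]
wrist_force: [-0.5, 0.6, -0.3]
width: -0.0001
```

Run:
```python
from h import *
a=robot.snapshot("side")[150:290,230:390,::-1];b=robot.snapshot("top")[150:270,230:370,::-1]
z=lambda i:cv2.resize(i,(400,350),interpolation=cv2.INTER_CUBIC)
cv2.imwrite("pics/s3.png",np.hstack([z(a),z(b)]))
o=robot.get_obs();print(o["time"],o["tool_pos"],o["wrist_force"])
```

```text
4.0 [0.5613349  0.07262771 0.15561582] [-0.90326034 -0.6824508  -0.11003692]
```

View pics/s3.png

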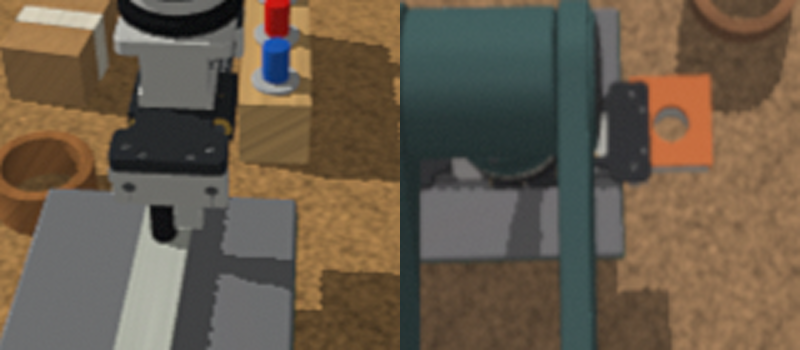

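The bar's end is between the ears. In the top view at (668,125), the yoke hole is still partly covered by the bar, so it is a few mm short of home. I'll keep pushing in small steps.

jog_arm([
  [[0.2, 0, 0, 0, 0, 0, -1], [0.2, 0, 0, 0, 0, 0, -1], [0, 0, 0, 0, 0, 0, -1]],
])

```text
time: 4.38
tool_pos: [0.5652, 0.0726, 0.1555]
ee_rot: [3.141, 0.0, 0.039]
wrist_force: [-0.2, 0.5, 1.2]
width: 0.0004
```

jog_arm([
  [[0.2, 0, 0, 0, 0, 0, -1], [0, 0, 0, 0, 0, 0, -1]],
])

```text
time: 4.62
tool_pos: [0.5653, 0.0726, 0.1555]
ee_rot: [3.141, 0.005, 0.039]
wrist_force: [-5.9, -0.3, 3.3]
width: 0.0003
```

jog_arm([
  [[0.2, 0, 0, 0, 0, 0, -1], [0, 0, 0, 0, 0, 0, -1]],
])

```text
time: 4.88
tool_pos: [0.5654, 0.0726, 0.1555]
ee_rot: [3.141, 0.009, 0.039]
wrist_force: [-11.8, -0.3, 5.0]
width: 0.0005
```

The bar is at its stop: x no longer advances while the force rises from 6 to 12 N. Next I'll back off, rise and go to the red pin.

jog_arm([
  [[-1.4, 0, 0, 0, 0, 0, -1], [-2, 0, 0, 0, 0, 0, -1], [0, 0, -4, 0, 0, 0, -1], [0, 0, -4, 0, 0, 0, -1], [-0.4, 5.2, 0, 0, 0, 0, 0.3], [-0.4, 5.2, 0, 0, 0, 0, 0.3], [-0.4, 5.2, 0, 0, 0, 0, 0.3], [-0.4, 5.2, 0, 0, 0, 0, 0.3], [-0.4, 5.2, 0, 0, 0, 0, 0.3], [-0.4, 5.2, 0, 0, 0, 0, 0.3], [-0.4, 5.2, 0, 0, 0, 0, 0.3], [0, 0, 4, 0, 0, 0, 0.3]],
])

```text
time: 6.38
tool_pos: [0.5226, -0.2985, 0.1985]
ee_rot: [3.135, -0.008, 0.033]
wrist_force: [-0.5, 0.2, -0.7]
width: 0.0608
```

Run:
```python
from h import *
np.set_printoptions(precision=4,suppress=True)
S=robot.snapshot("side");T=robot.snapshot("top")
cv2.imwrite("pics/t4f.png",T[:,:,::-1]);cv2.imwrite("pics/s4f.png",S[:,:,::-1])
a=S[100:240,270:430,::-1];b=T[150:270,290:430,::-1]
z=lambda i:cv2.resize(i,(400,350),interpolation=cv2.INTER_CUBIC)
cv2.imwrite("pics/s4.png",np.hstack([z(a),z(b)]))
o=robot.get_obs();print(o["time"],o["tool_pos"],o["ee_rot"],o["wrist_force"],o["width"])
```

```text
6.475 [ 0.5189 -0.2929  0.19  ] [-3.1359  0.0072  0.0368] [ 0.1779  0.1501 -1.2321] 0.061242656761220815
```

View pics/s4.png

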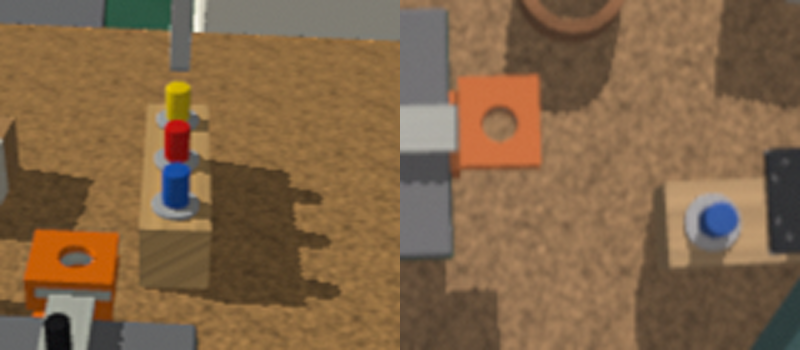

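The bar's end now lies under the upper ear, and the top view shows table straight through both holes at (498,122). The gripper is over the red pin.

jog_arm([
  [[0.3, 0, 2, 0, 0, 0, 0.3], [0, 0, 2, 0, 0, 0, 0.3], [0, 0, 2, 0, 0, 0, 0.3], [0, 0, 0, 0, 0, 0, 0.3], [0, 0, 0, 0, 0, 0, 0.3]],
])

```text
time: 7.1
tool_pos: [0.5251, -0.2932, 0.1373]
ee_rot: [3.14, -0.002, 0.039]
wrist_force: [0.2, -0.1, -0.0]
width: 0.0614
```

Run:
```python
from h import *
np.set_printoptions(precision=4,suppress=True)
S=robot.snapshot("side")
cv2.imwrite("pics/s5.png",cv2.resize(S[90:200,280:400,::-1],None,fx=4,fy=4,interpolation=cv2.INTER_CUBIC))
o=robot.get_obs();print(o["time"],o["tool_pos"],o["ee_rot"],o["wrist_force"],o["width"], proj("side",o["tool_pos"]))
T=cv2.imread("pics/top0.png")
print("flange top view",onz("top",(432.4,224.25),.080),"knob top",onz("top",(436.2,223.3),.12))
```

```text
7.15 [ 0.5252 -0.2934  0.1375] [ 3.1396 -0.0026  0.0392] [-0.4285 -0.4867  0.1364] 0.06099475167532843 [339.4495 143.7968]
flange top view [ 0.5216 -0.2937  0.08  ] knob top [ 0.5211 -0.2926  0.12  ]
```

View pics/s5.png

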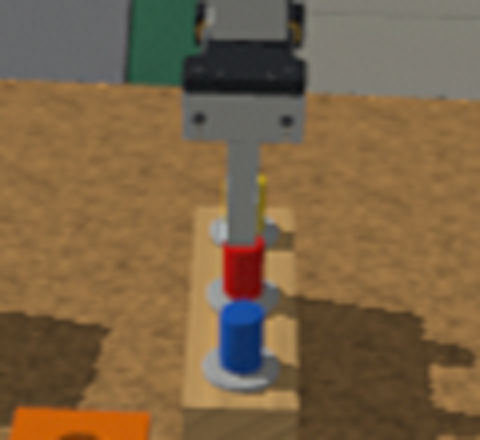

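The front finger at crop column 242 lines up with the red knob at 243. I'll go down around the knob and grip it.

jog_arm([
  [[-0.3, 0, 2, 0, 0, 0, 0.3], [0, 0, 2, 0, 0, 0, 0.3], [0, 0, 1.2, 0, 0, 0, 0.3], [0, 0, 0, 0, 0, 0, 0.3], [0, 0, 0, 0, 0, 0, -1], [0, 0, 0, 0, 0, 0, -1], [0, 0, 0, 0, 0, 0, -1], [0, 0, 0, 0, 0, 0, -1]],
])

```text
time: 8.15
tool_pos: [0.5215, -0.2936, 0.084]
ee_rot: [3.141, -0.001, 0.038]
wrist_force: [0.7, -0.4, 1.1]
width: 0.0275
```

jog_arm([
  [[0, 0, -2, 0, 0, 0, -1], [0, 0, -5, 0, 0, 0, -1], [0, 0, -5, 0, 0, 0, -1], [0, 0, -5.5, 0, 0, 0, -1], [1.3, -4.3, 0, 0, 0, 0, -1], [1.3, -4.3, 0, 0, 0, 0, -1], [1.3, -4.3, 0, 0, 0, 0, -1], [1.3, -4.3, 0, 0, 0, 0, -1], [1.2, -4.3, 0, 0, 0, 0, -1], [1.2, -4.3, 0, 0, 0, 0, -1], [0, 0, 0, 0, 0, 0, -1], [0, 0, 0, 0, 0, 0, -1]],
])

```text
time: 9.65
tool_pos: [0.587, -0.0329, 0.2579]
ee_rot: [3.141, 0.001, 0.039]
wrist_force: [-0.4, -0.3, -3.1]
width: 0.0277
```

Run:
```python
from h import *
np.set_printoptions(precision=4,suppress=True)
S=robot.snapshot("side");T=robot.snapshot("top")
o=robot.get_obs();p=o["tool_pos"];print(o["time"],p,o["ee_rot"],o["wrist_force"],o["width"])
print("expect tip px",proj("side",p+[0,0,-.069]),"yoke px",proj("side",np.array([.588,-.0327,.155])))
cv2.imwrite("pics/s6f.png",S[:,:,::-1]);cv2.imwrite("pics/s6.png",cv2.resize(S[120:240,240:380,::-1],None,fx=5,fy=5,interpolation=cv2.INTER_CUBIC))
```

```text
9.75 [ 0.587  -0.0337  0.2582] [3.1411 0.0007 0.037 ] [ 0.3962 -0.3991 -1.6757] 0.027545284320068898
expect tip px [299.0101 188.0336] yoke px [299.2145 201.7127]
```

View pics/s6.png

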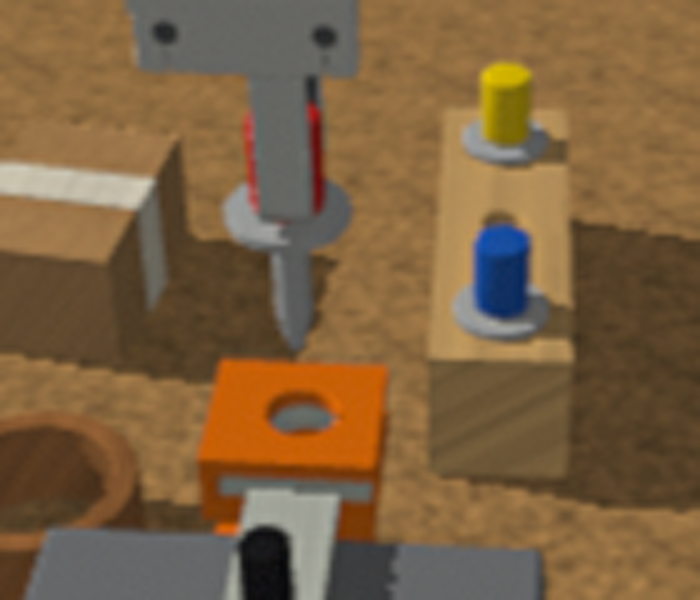

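The red pin is held upright with its tip at crop (295,348), directly above the hole at (302,414), and the bar eye is visible beneath. I'll lower it in stages.

jog_arm([
  [[0.1, 0, 1.5, 0, 0, 0, -1], [0, 0, 1.5, 0, 0, 0, -1], [0, 0, 1, 0, 0, 0, -1], [0, 0, 1, 0, 0, 0, -1], [0, 0, 0, 0, 0, 0, -1]],
])

```text
time: 10.38
tool_pos: [0.5877, -0.0325, 0.2071]
ee_rot: [-3.141, 0.002, 0.039]
wrist_force: [-0.1, 0.0, -2.1]
width: 0.0272
```

jog_arm([
  [[0, 0, 1, 0, 0, 0, -1], [0, 0, 1, 0, 0, 0, -1], [0, 0, 1, 0, 0, 0, -1], [0, 0, 0.7, 0, 0, 0, -1], [0, 0, 0, 0, 0, 0, -1]],
])

```text
time: 11.0
tool_pos: [0.5878, -0.0325, 0.1704]
ee_rot: [-3.141, 0.002, 0.039]
wrist_force: [-0.7, -0.6, -2.0]
width: 0.0274
```

jog_arm([
  [[0, 0, 0.3, 0, 0, 0, -1], [0, 0, 0.15, 0, 0, 0, -1], [0, 0, 0, 0, 0, 0, -1]],
])

```text
time: 11.38
tool_pos: [0.5883, -0.0326, 0.167]
ee_rot: [3.141, -0.0, 0.039]
wrist_force: [0.3, 0.3, -1.5]
width: 0.0276
```

jog_arm([
  [[0, 0, 0.15, 0, 0, 0, -1], [0, 0, 0, 0, 0, 0, -1]],
])

```text
time: 11.62
tool_pos: [0.5883, -0.0326, 0.1654]
ee_rot: [3.141, 0.0, 0.039]
wrist_force: [-0.0, -0.3, -1.4]
width: 0.027
```

jog_arm([
  [[0, 0, 0.15, 0, 0, 0, -1], [0, 0, 0, 0, 0, 0, -1]],
])

```text
time: 11.88
tool_pos: [0.5883, -0.0326, 0.164]
ee_rot: [3.141, -0.0, 0.039]
wrist_force: [-0.1, 0.0, -1.8]
width: 0.0276
```

jog_arm([
  [[0, 0, 0.1, 0, 0, 0, -1], [0, 0, 0, 0, 0, 0, -1]],
])

```text
time: 12.12
tool_pos: [0.5883, -0.0326, 0.1639]
ee_rot: [3.141, -0.001, 0.039]
wrist_force: [-2.3, -0.0, 3.4]
width: 0.0275
```

The flange is seated: z stopped at 0.164 and the force turned upward. I'll open, check and rise.

jog_arm([
  [[0, 0, 0, 0, 0, 0, 0.3], [0, 0, 0, 0, 0, 0, 0.3], [0, 0, 0, 0, 0, 0, 0.3], [0, 0, 0, 0, 0, 0, 0.3], [0, 0, -2, 0, 0, 0, 0.3], [0, 0, -3, 0, 0, 0, 0.3], [0, 0, -5, 0, 0, 0, 0.3], [0, 5, 0, 0, 0, 0, 0.3], [0, 5, 0, 0, 0, 0, 0.3], [0, 5, 0, 0, 0, 0, 0.3], [0, 3, 0, 0, 0, 0, 0.3], [0, 0, 0, 0, 0, 0, 0.3]],
])

```text
time: 13.62
tool_pos: [0.5949, -0.2146, 0.2621]
ee_rot: [-3.141, 0.001, 0.035]
wrist_force: [0.3, -0.1, -0.1]
width: 0.0612
```

Run:
```python
from h import *
np.set_printoptions(precision=4,suppress=True)
S=robot.snapshot("side");T=robot.snapshot("top")
a=S[140:260,240:380,::-1];b=T[140:260,240:380,::-1]
z=lambda i:cv2.resize(i,(400,343),interpolation=cv2.INTER_CUBIC)
cv2.imwrite("pics/s7.png",np.hstack([z(a),z(b)]))
o=robot.get_obs();print(o["time"],o["tool_pos"],o["wrist_force"],o["width"])
def red(I,w):
    h,s,v=[c.astype(int) for c in cv2.split(cv2.cvtColor(I,cv2.COLOR_RGB2HSV))]
    return blob(((h<5)|(h>172))&(s>170)&(v>50),w)
r,t=red(S,(280,160,325,215)),red(T,(305,170,345,212)); print(r,t)
print("knob mid expected px",proj("side",np.array([.588,-.0327,.18])),"top",proj("top",np.array([.588,-.0327,.198])))
```

```text
13.725 [ 0.5952 -0.2121  0.2628] [-1.2759  1.1821 -0.5094] 0.061065220983775745
(array([298.161 , 191.6217]), array([291, 181,  15,  23, 267], dtype=int32)) (array([324.5464, 189.3505]), array([320, 184,  10,  12,  97], dtype=int32))
knob mid expected px [298.6551 191.9908] top [324.7642 188.8877]
```

View pics/s7.png

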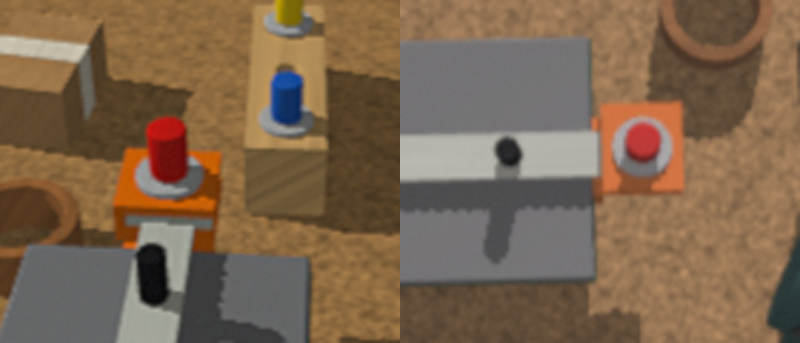

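The red pin stands upright with its flange flat on the upper ear, at (168,175) in the side half and (642,147) in the top half. The bar is home and the gripper is well clear. Handing in.

```bash
python3 -c "
from bench import robot
print(robot.close_job())"
```

```text
the job is handed in; nothing more can be done
None
```

The green tote is locked. The bar is home in the yoke, the red pin is down through the upper ear, the bar's eye and the lower ear, and the gripper has let go. I handed the job in at about 13.7 s of the 45 s allowed.

- **Bar:** I pushed its knob with shut fingers until it hit the stop. It no longer advanced while the force rose to about 12 N. The top view then showed table straight through the yoke holes and the eye.
- **Pin:** I took the red pin from the rack and lowered it until its flange met the upper ear. Motion stopped with the TCP at z = 0.164 m, as expected for a seated flange, and the wrist force turned upward by about 5 N.
- **Last check:** In both cameras the red knob is within about 0.5 pixel of where a seated, upright pin should appear. The flange looks flat on the ear and the gripper is about 0.18 m clear. I did not look at the lower ear directly; that the pin passes through it follows from the flange sitting flat.

No checks failed or disagreed.

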